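# Snap a sprung-open hose clip shut with pliers

### The job

One of the two snap clips on the filter box has sprung open. Pick up the pliers from the cork mat, set their jaws over the two ears of the open clip and squeeze until it clicks and stays shut; let the pliers do the pressing, not your fingers. Then let the jaws spring open, draw them clear and lay the pliers flat back on the mat, leaving everything else on the shelf where it is.

Things in the scene. Friction and masses are not known exactly. Their poses are not given: they have to be found in the camera images.
- pliers_grip (a point): Point midway between the pliers' two handles, 52 mm behind the pivot pin: the place to grip. Steel pliers, black rubber sleeves, lying flat; x runs along them from handles to jaws, z up. Sleeves: 18 mm high (this point at half height), 9.5 mm thick, 63 mm over their outsides here, near-parallel from 31 to 85 mm behind the pin. Closing the handles by only 3 to 5 mm carries the pliers, jaws still open.
- pliers_pin (a point): Centre of the pliers' pivot pin, half-way up (9 mm above the underside), axes as pliers_grip. Jaws reach 58 mm ahead (+x), handles 100 mm behind; flat jaw faces, 12 mm high, from 34 to 58 mm ahead. At 46 mm ahead they are 33 mm apart when open, and are parallel when 13 mm apart. The jaws close evenly about the line from midway between the handles through the pin.
- pliers_half (a joint): Squeeze of the pliers (rad): 0 sprung fully open, about 0.43 with the jaws 13 mm apart, 0.5 at most. A spring opens them: about 11 N on the handles at the grip point to start, 15 N when shut, about 23 N while the clip snaps; 1 mm off the handles brings the jaws 0.9 mm together. The frames of pliers, pliers_pin and pliers_grip turn by half this value, anticlockwise from above, against the jaws' centre line.
- pliers: The pliers (both halves, 130 g, 158 mm long); origin under the pivot pin on the underside, x towards the jaws, z up when they lie flat. The steel head is 9 to 13 mm thick, level with the middle of the sleeves.
- clip_mouth (a point): Point midway between the two ears of the open clip, at the middle of their gripped part, half-way up; fixed, 32 mm above the lid. Its x points level to the outlet's axis 38.5 mm away: the pliers should point along it. Ears 14 mm high, 3.5 mm thick, gripped part 7.5 mm either way along x; a barbed tongue joins them 13 mm nearer the cap and pokes out of the right one: keep the jaw tips under 9 mm past this point.
- ear_left_face (a point): Middle of the outer face of the left ear (+y side of clip_mouth). Distance to ear_right_face: 23 mm open (24 mm at the ears' free ends), about 13.6 mm snapped and released, 11 mm squeezed hard against the stop; once squeezed to 12 mm it has snapped. Not snapped, it springs open again. The ears need about 7 N each and can shift sideways together, so they centre themselves between the jaws.
- ear_right_face (a point): Middle of the outer face of the right ear (-y side of clip_mouth).
- open_outlet: Upright outlet on the low dark filter box (280 x 170 mm, lid 80 mm above the shelf), blanked by a black push-on cap 36 mm across, its top 54 mm above the lid; round the cap an off-white nylon ring clip, 14 mm high, hinged at the far side, its two ears standing apart. Origin at the outlet's foot on the lid, z up, ears towards -x.
- shut_outlet: The same outlet, cap and clip about 120 mm beside it, its clip already shut (ears together). Origin at its foot on the lid. Leave it alone.
- mat: Cork mat 250 x 200 mm, 4 mm thick, fixed on the shelf; origin at the centre of its underside, x along its long side.
- bowl: Glass bowl, 120 mm across, 45 mm high; origin under its centre. Leave it.
- hide: Tan resin dome hide, 150 mm across, 67 mm high; origin under its centre. Leave it.
- keeper: Clear cricket keeper box with black lid and tubes, 116 x 186 mm, 117 mm high; origin under its centre. Leave it.
- tong: Bamboo tong, 210 mm long, 14 mm high, lying along its x; origin under its middle. Leave it.

How it is judged:
On the way, in this order (a step that is already met when the one before it is completed fails the run):
1. the pliers are lifted clear of the mat, the clip still open (z of pliers_pin in the frame of mat above 0.05 m and distance between ear_left_face and ear_right_face above 0.018 m), for 0.1 s.
2. the pliers, squeezed round the ears, press the clip together past its snap (distance between ear_left_face and ear_right_face below 0.0145 m and value of joint pliers_half above 0.3 rad and distance between pliers_pin and clip_mouth below 0.07 m and contact force between pliers and open_outlet above 1 N), for 0.1 s.
3. the pliers are drawn clear and the clip stays shut by itself (distance between ear_left_face and ear_right_face below 0.016 m and distance between pliers_pin and clip_mouth above 0.1 m and contact force between pliers and open_outlet below 0.1 N), for 0.2 s.
At the end, for the whole second after the job is handed in: The clip is snapped shut and stays so by itself (outer faces of the ears less than 16 mm apart), and the pliers, sprung open again, lie flat and still on the mat, with both their pivot pin and the middle of their handles over it (distance between ear_left_face and ear_right_face below 0.016 m and value of joint pliers_half below 0.05 rad and z of pliers in the frame of mat between -0.002 and 0.012 m and x of pliers in the frame of mat between -0.12 and 0.12 m and y of pliers in the frame of mat between -0.095 and 0.095 m and x of pliers_grip in the frame of mat between -0.12 and 0.12 m and y of pliers_grip in the frame of mat between -0.095 and 0.095 m and angle between pliers's own z axis and vertical below 0.15 rad and linear speed of pliers below 0.02 m/s); the robot touches nothing.
It fails at once if the robot's fingers or arm press on the outlet or its clip (over 2 N): the pliers are to do it (contact force between any of the fingers, the arm and open_outlet above 2 N).
It fails at once if the pliers or the robot push hard (over 5 N) on the outlet whose clip is already shut (contact force between any of pliers, the fingers, the arm and shut_outlet above 5 N).
It fails at once if a bystander (bowl, hide, keeper, tong) is shoved more than 25 mm (distance of any of bowl, hide, keeper, tong from where it was at the start of the episode above 0.025 m).
It also fails if it takes over 64 s, if anything falls off the work surface, if the arm or the gripper's body presses on something with over 40 N, if the wrist force passes 120 N, or if a joint passes its speed limit or range.

### The arm

A 6-joint arm with a two-finger parallel gripper is mounted at the origin on the work surface. World frame = base frame: x ahead of the robot, y to its left, z up, the work surface at z = 0. Lengths are in m, angles in rad, forces in N, time in s.
With the tool pointing down it reaches from about 0.275 to 1 m from the base axis. Payload 8.4 kg.
Tool frame: the origin (TCP) lies midway between the tips of the shut fingers; the grasp point (between the pads) lies 19 mm behind it; y points along the fingers, x is the direction in which the jaws open and shut, and the axes are right-handed (so a half turn about y gives the same grasp; the last joint's range is limited). The gripper opens to 85 mm and grips with 20 to 120 N. Pads are 22 mm wide; open, the fingers measure 114 mm over their backs; the gripper's body (76 mm by 85 mm) begins 54 mm behind the grasp point. The pads swing forward as they close: fully open they stand 13 mm farther back than shut.
Start: joints at [-1.298, 0.353, 1.633, -0, 1.155, -0.002], TCP at [0.17, -0.602, 0.231] pointing down, gripper open.
Joint ranges: [-2.63, 2.63], [-0.92, 2.1], [0.06, 2.66], [-1.3, 4.44], [0, 2.69], [-3.02, 3.02]. Speed limits (rad/s): [2.22, 2.22, 2.79, 3.14, 3.14, 3.14].

### API

Orientations are given as a unit quaternion [w, x, y, z].
In Python, from plant import state, optics, workorder gives the robot as it stands. The module is installed in compiled form; this text tells all that it offers.
- The arm moves only by the tool arm_command, never from a script. Its argument "increments" is text: rows parted by semicolons, each of 5 numbers parted by spaces: the opening, from -1 (shut) to 1 (fully open), then the shift along the tool's x, y, z in units of 0.5 m (1.0 is 0.5 m), then the turn about the tool's y in units of 6 degrees (1.0 is 6 degrees). A call has 1 to 8 rows; each row shifts and turns the commanded pose from where the row before left it, along the tool's axes as they then stand; what a row does not reach is not made up. A row lasts 1/12 s, in which the tool goes at most 41.7 mm and 7.16 degrees, less where a joint would pass 70% of its speed; a pose out of reach is approached as far as the arm can. A call with a number of a shift or a turn outside -1 to 1 is refused whole. A call with a gripper value outside its range is refused whole. The fingers move at their own pace and stop on an object; the grip force is fixed at half the most. Time passes only in rows, so rows that do not move let the fingers close. It gives the time, the measured TCP pose, the force and the opening at its end, in the units of the state.
- state(): the state, without advancing time (a new reading comes with each control period).
- optics.camera(name): name is "side" or "top" or "wrist"; returns the picture (400x640x3 uint8, red, green, blue); there is no depth.
- optics.camera_model(name): a dict with "fx", "fy", "cx", "cy" (pixels), "k1" (the pictures are not rectified: a ray, as slopes to the right and down, at radius r is drawn at 1 + k1 r^2 times it, then the intrinsics apply), "rvec" (rotation vector, rad) and "tvec" (3), from world to camera coordinates, as OpenCV has them. Camera axes: x right, y down, z forward; pixel columns grow to the right and rows downward; lengths in m; the calibration is good to about 2 mm. A picture is of the moment at which its call begins: read the wrist's pose just before it. camera_model takes no time and is no camera call; for the wrist camera it gives the pose at the moment of the call.
- workorder.sign_off(): hands the job in, once; it reports no verdict.
The state is a dict: "time": time; "joints": joint angles; "qvel": joint speeds; "joint_torque": joint torques, N m; "ee_pos": TCP position; "orientation": TCP orientation; "wrist_force": force on the tool from outside, world axes, zero at the start; "ft_torque": the same for the moment, N m; "finger_gap": finger opening in m.
Only numpy, scipy, OpenCV 4.12 (cv2) and the standard library are available. Lean on these libraries where they do the work, as an engineer would, in place of code of your own. Each camera call takes 0.05 s, during which the arm holds its last target. There are 200 camera calls.

## Working session

There is one attempt and no reset: what is moved stays moved. The work goes in short steps, Python scripts to look and compute and a tool call to move; the robot and the scene stay as the last step left them, time stands still between calls to the robot, and variables do not carry over. Pictures are saved under pics/ and viewed, about 8 in all and at most 12, crops included, and the job is handed in when it is done.

Besides the shell and the picture viewer there is one more tool, called after ">>>" as name(argument=value, ...), one argument or row to a line, values as JSON. arm_command: Moves the arm, as the interface text tells. Shifts and turns lie within -1 to 1; 1 stands for 0.5 m of shift or 6 degrees of turn. Its arguments: {"type":"object","properties":{"increments":{"type":"string"}},"required":["increments"]}

```bash
mkdir -p pics; cat > h.py <<'E'
import numpy as np, cv2
from plant import state, optics, workorder
from scipy.spatial.transform import Rotation as R
def model(n):
    m=optics.camera_model(n); return m
def ray(m,u,v):
    K=np.array([[m['fx'],0,m['cx']],[0,m['fy'],m['cy']],[0,0,1.]])
    p=cv2.undistortPoints(np.array([[[u,v]]],float),K,np.array([m['k1'],0,0,0,0.]))[0,0]
    # exact inverse by iteration
    d=np.array([(u-m['cx'])/m['fx'],(v-m['cy'])/m['fy']]);s=d.copy()
    for _ in range(50): s=d/(1+m['k1']*(s@s))
    Rm=cv2.Rodrigues(np.array(m['rvec'],float))[0]; t=np.array(m['tvec'],float).ravel()
    return -Rm.T@t, Rm.T@np.array([s[0],s[1],1.])
def at_z(m,u,v,z):
    c,d=ray(m,u,v); return c+d*(z-c[2])/d[2]
def tri(l):
    A=np.zeros((3,3));b=np.zeros(3)
    for m,u,v in l:
        c,d=ray(m,u,v);d=d/np.linalg.norm(d);P=np.eye(3)-np.outer(d,d);A+=P;b+=P@c
    return np.linalg.solve(A,b)
def proj(m,p):
    K=np.array([[m['fx'],0,m['cx']],[0,m['fy'],m['cy']],[0,0,1.]])
    return cv2.projectPoints(np.array([p],float),np.array(m['rvec'],float),np.array(m['tvec'],float),K,np.array([m['k1'],0,0,0,0.]))[0][0,0]
def Rt():
    w,x,y,z=state()['orientation']; return R.from_quat([x,y,z,w])
def snap(n,f,crop=None,scale=1):
    im=optics.camera(n); cv2.imwrite(f'raw_{f}.png',im[:,:,::-1]); 
    if crop: x0,y0,x1,y1=crop; im=im[y0:y1,x0:x1]
    im=cv2.resize(im,None,fx=scale,fy=scale,interpolation=cv2.INTER_CUBIC)
    cv2.imwrite(f'pics/{f}.png',im[:,:,::-1])
E
python3 - <<'E'
from h import *
np.set_printoptions(precision=4,suppress=True)
s=state();print({k:np.round(v,4) for k,v in s.items()})
print(Rt().as_matrix())
for n in('top','side','wrist'):
    m=model(n);c,d=ray(m,320,200);print(n,c,d,{k:np.round(v,3) for k,v in m.items()})
snap('top','top0',None,1.25)
snap('side','side0',None,1.25)
E
```

```text
{'time': np.float64(0.0), 'joints': array([-1.2984,  0.3537,  1.6341, -0.    ,  1.1552, -0.0024]), 'qvel': array([-0.0007,  0.002 , -0.0018,  0.0005,  0.0006, -0.0002]), 'joint_torque': array([ -0.0034, -60.5254, -34.2069,  -0.0002,   0.0093,  -0.    ]), 'ee_pos': array([ 0.1695, -0.6011,  0.2306]), 'orientation': array([ 0.5641, -0.5635,  0.4272, -0.4264]), 'wrist_force': array([ 0.6925, -0.5885,  0.0288]), 'ft_torque': array([ 0.0158,  0.0272, -0.0412]), 'finger_gap': np.float64(0.0855)}
[[ 0.2714 -0.0004  0.9625]
 [-0.9625  0.0013  0.2714]
 [-0.0014 -1.     -0.    ]]
top [0.4993 0.1038 1.2319] [ 0.0629 -0.0179 -0.9979] {'fx': np.float64(392.213), 'fy': np.float64(392.213), 'cx': np.float64(319.862), 'cy': np.float64(200.522), 'k1': np.float64(0.028), 'rvec': array([ 2.194, -2.203,  0.087]), 'tvec': array([0.085, 0.574, 1.2  ])}
side [0.258  0.9951 0.8125] [ 0.2708 -0.7488 -0.605 ] {'fx': np.float64(420.707), 'fy': np.float64(420.707), 'cx': np.float64(322.096), 'cy': np.float64(196.617), 'k1': np.float64(-0.101), 'rvec': array([ 0.43 , -2.64 ,  1.319]), 'tvec': array([0.578, 0.131, 1.169])}
wrist [ 0.2511 -0.578   0.3743] [-0.3158 -0.0874 -0.9448] {'fx': np.float64(306.311), 'fy': np.float64(306.311), 'cx': np.float64(319.844), 'cy': np.float64(199.185), 'k1': np.float64(-0.06), 'rvec': array([-2.284,  1.729,  0.291]), 'tvec': array([-0.624, -0.042,  0.383])}
```

View pics/top0.png

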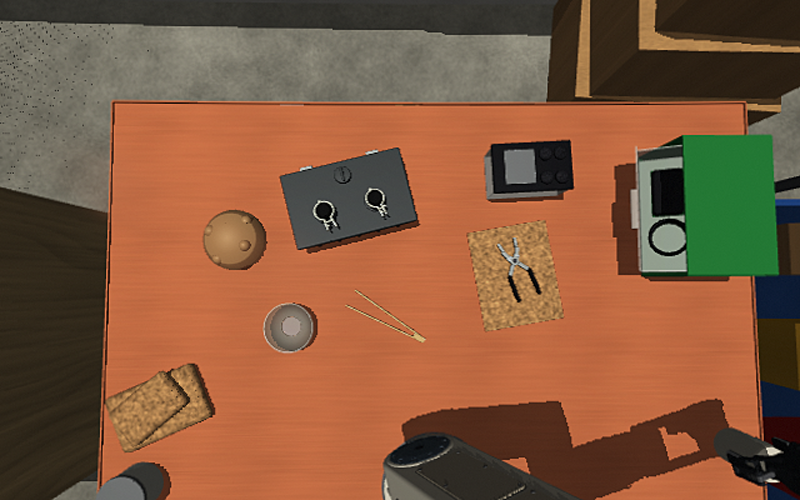

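View pics/side0.png

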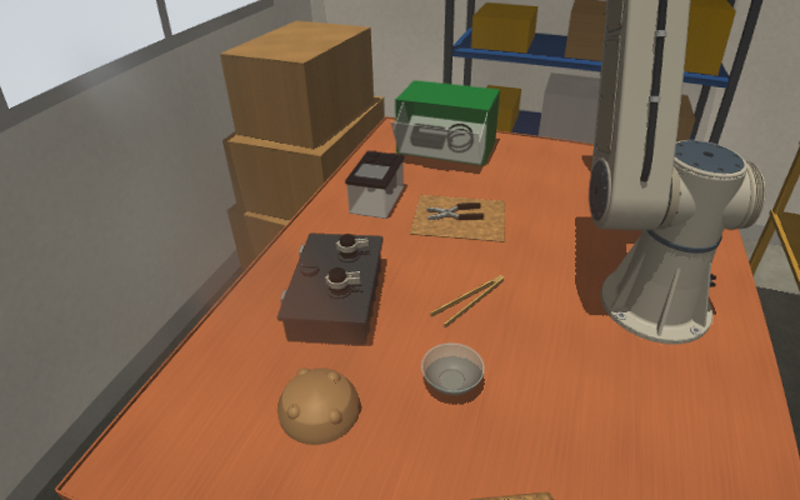

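The top view shows the mat at about (516,275) in the enlarged picture, with the pliers' pin near (515,264). The jaws point away from the robot. The outlets are at (324,210) and (376,198), with their ears towards the robot. I'll enlarge both regions from the raw images.

```bash
python3 - <<'E'
import cv2,numpy as np
t=cv2.imread('raw_top0.png');s=cv2.imread('raw_side0.png')
a=cv2.resize(t[148:198,245:325],(400*1,250),interpolation=cv2.INTER_CUBIC) # x5
b=cv2.resize(t[180:250,380:450],(350,350),interpolation=cv2.INTER_CUBIC) # x5
c=cv2.resize(s[180:240,250:310],(300,300),interpolation=cv2.INTER_CUBIC) # x5
o=np.zeros((600,800,3),np.uint8);o[:250,:400]=a;o[250:600,:350]=b;o[:300,450:750]=c
d=cv2.resize(s[150:190,330:400],(420,240),interpolation=cv2.INTER_CUBIC) #x6
o[320:560,370:790]=d
cv2.imwrite('pics/crop1.png',o)
E
```

```text
(no output)
```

View pics/crop1.png

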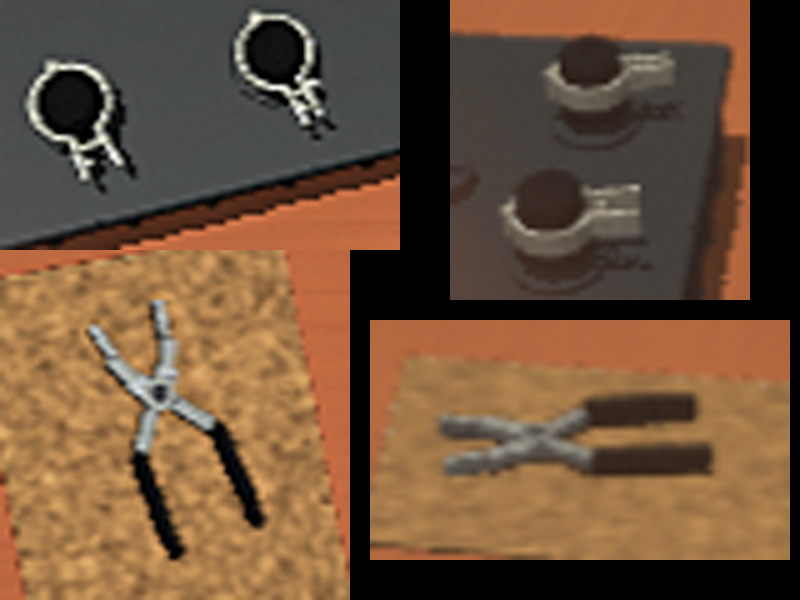

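The left outlet in the top view, which is nearer the side camera, has its ears apart, so it is the open one. The pliers' pin is at crop pixel (160,393). Next I'll turn these pixels into positions.

```bash
python3 - <<'E'
from h import *
np.set_printoptions(precision=4,suppress=True)
t=model('top');s=model('side')
T=lambda x,y:(380+x/5,180+(y-250)/5); O=lambda x,y:(245+x/5,148+y/5)
S=lambda x,y:(330+(x-370)/6,150+(y-320)/6); SO=lambda x,y:(250+(x-450)/5,180+y/5)
print('pin',at_z(t,*T(160,393),.017), 'tri',tri([(t,*T(160,393)),(s,*S(540,438))]))
h=[at_z(t,*T(*p),.020) for p in [(140,457),(177,553),(216,428),(257,520)]];print(np.array(h))
j=[at_z(t,*T(*p),.017) for p in [(94,328),(157,303)]];print('jaw',np.array(j))
pin=at_z(t,*T(160,393),.017)
for q in [np.mean(h,0),np.mean(j,0)]:
    d=pin-q;print('len',np.linalg.norm(d),np.degrees(np.arctan2(d[1],d[0])))
print('cap',at_z(t,*O(70,100),.134),tri([(t,*O(70,100)),(s,*SO(550,195))]))
print('shutcap',at_z(t,*O(274,50),.134),tri([(t,*O(274,50)),(s,*SO(590,60))]))
print('ears',at_z(t,*O(83,178),.119),at_z(t,*O(128,170),.119), at_z(t,*O(317,112),.119))
print('mat',[at_z(t,x/1.25,y/1.25,.004) for x,y in [(468,233),(545,221),(563,317),(486,330)]])
E
```

```text
pin [ 0.5481 -0.2039  0.017 ] tri [ 0.5482 -0.2061  0.0084]
[[ 0.5084 -0.1899  0.02  ]
 [ 0.4493 -0.2116  0.02  ]
 [ 0.5262 -0.2374  0.02  ]
 [ 0.4693 -0.2615  0.02  ]]
jaw [[ 0.5888 -0.1635  0.017 ]
 [ 0.6043 -0.2031  0.017 ]]
len 0.0635610934966646 19.556843902474807
len 0.05259053098521011 -156.9512054534888
cap [0.6592 0.255  0.134 ] [0.6617 0.2569 0.1227]
shutcap [0.6874 0.1405 0.134 ] [0.6902 0.1412 0.1216]
ears [0.6168 0.2496 0.119 ] [0.6213 0.2241 0.119 ] [0.6543 0.1165 0.119 ]
mat [array([ 0.6191, -0.0898,  0.004 ]), array([ 0.6488, -0.2849,  0.004 ]), array([ 0.4079, -0.3241,  0.004 ]), array([ 0.3765, -0.1314,  0.004 ])]
```

>>> arm_command(
  increments="1 -0.0392 0 0.0601 0;1 -0.0392 0 0.0601 0;1 -0.0392 0 0.0601 0;1 -0.0392 0 0.0601 0;1 -0.0392 0 0.0601 0;1 -0.0392 0 0.0601 0;1 -0.0392 0 0.0601 0;1 -0.0392 0 0.0601 0",
)

```text
time: 0.77
ee_pos: [0.3591, -0.3838, 0.2311]
orientation: [0.564, -0.564, 0.427, -0.427]
wrist_force: [0.4, -0.1, 0.3]
finger_gap: 0.0853
```

>>> arm_command(
  increments="1 -0.0392 0.03 0.0601 0;1 -0.0392 0.03 0.0601 0;1 -0.0392 0.03 0.0601 0;1 -0.0392 0.03 0.0601 0;1 -0.0392 0 0.0601 0;1 -0.0392 0 0.0601 0;1 0 0 0 -0.88;1 0 0 0 0",
)

```text
time: 1.43
ee_pos: [0.5009, -0.2217, 0.1708]
orientation: [-0.584, 0.584, -0.399, 0.398]
wrist_force: [0.1, 0.1, -0.6]
finger_gap: 0.0854
```

```bash
python3 - <<'E'
from h import *
np.set_printoptions(precision=4,suppress=True)
s=state();print(s['time'],s['ee_pos'],s['finger_gap'],s['wrist_force']);print(Rt().as_matrix())
snap('wrist','w1',None,1.25)
E
```

```text
1.4333 [ 0.5009 -0.2217  0.1708] 0.08537623313627736 [ 0.1287  0.1128 -0.6309]
[[ 0.3655 -0.0007  0.9308]
 [-0.9308  0.0003  0.3655]
 [-0.0006 -1.     -0.0005]]
```

View pics/w1.png

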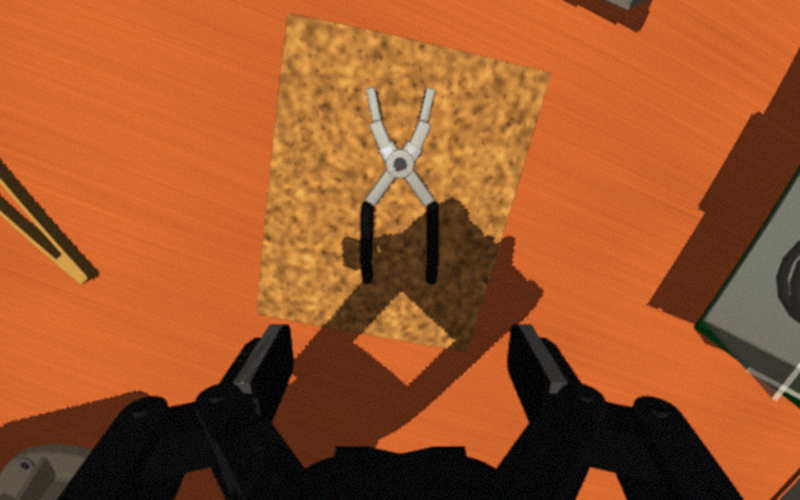

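The wrist view shows the pliers nearly aligned with the tool. In the enlarged picture the pin is at (400,163), the jaw tips at (372,90) and (430,90), and the handle ends at (367,280) and (432,281).

```bash
python3 - <<'E'
from h import *
np.set_printoptions(precision=4,suppress=True)
m=model('wrist');f=lambda x,y,z:at_z(m,x/1.25,y/1.25,z)
pin=f(400,163,.019);j=[f(372,90,.018),f(430,90,.018)];h=[f(367,281,.020),f(432,281,.020)];h2=[f(367,207,.020),f(432,207,.020)]
hm=np.mean(h+h2,0)
print(pin,np.array(j),np.array(h),np.array(h2))
for a,b in((hm,pin),(hm,np.mean(j,0)),(np.mean(h,0),np.mean(j,0))):
    d=b-a;print(np.linalg.norm(d),np.degrees(np.arctan2(d[1],d[0])))
Rm=Rt().as_matrix();print('tool heading',np.degrees(np.arctan2(Rm[1,2],Rm[0,2])))
d=pin-hm;d/=np.linalg.norm(d);g=pin-d*.052;print('grip',g,'tool shift',Rm.T@(g-state()['ee_pos']))
E
```

```text
[ 0.5487 -0.2034  0.019 ] [[ 0.5902 -0.1657  0.018 ]
 [ 0.6053 -0.2049  0.018 ]] [[ 0.4481 -0.2126  0.02  ]
 [ 0.4677 -0.2635  0.02  ]] [[ 0.5077 -0.1915  0.02  ]
 [ 0.5261 -0.2391  0.02  ]]
0.06556031107358015 20.7391543437409
0.11780571179181844 20.545800233006183
0.14943292584898832 20.657092872547857
tool heading 21.094765978334888
grip [ 0.5001 -0.2219  0.0198] tool shift [-0.0006  0.1511  0.0004]
```

>>> arm_command(
  increments="1 0 0.075 0 0.05;1 0 0.075 0 0;1 0 0.075 0 0;1 0 0.075 0 0;1 0 0.03 0 0;1 0 0 0 0;0.38 0 0 0 0;0.38 0 0 0 0",
)

```text
time: 2.15
ee_pos: [0.5004, -0.2242, 0.0075]
orientation: [0.581, -0.581, 0.402, -0.403]
wrist_force: [-1.1, 1.8, 1.0]
finger_gap: 0.064
```

>>> arm_command(
  increments="0.38 0 0 0 0;0.38 0 0 0 0;0.38 0 0 0 0;0.38 0 0 0 0",
)

```text
time: 2.48
ee_pos: [0.501, -0.2242, 0.0081]
orientation: [0.582, -0.582, 0.401, -0.403]
wrist_force: [-3.4, -2.2, 9.3]
finger_gap: 0.059
```

>>> arm_command(
  increments="0.38 0 -0.01 0 0;0.38 0 -0.05 0 0;0.38 0 -0.07 0 0;0.38 0 -0.07 0 0;0.38 0 -0.07 0 0;0.38 0 0 0 0;0.38 0 0 0 0",
)

```text
time: 3.07
ee_pos: [0.5017, -0.2239, 0.1442]
orientation: [0.582, -0.581, 0.4, -0.404]
wrist_force: [0.3, 0.8, -0.8]
finger_gap: 0.059
```

```bash
python3 - <<'E'
from h import *
np.set_printoptions(precision=4,suppress=True)
s=state();print(s['time'],s['ee_pos'],s['finger_gap'],s['wrist_force']);print(Rt().as_matrix())
a=optics.camera('wrist');b=optics.camera('side');
cv2.imwrite('raw_w2.png',a[:,:,::-1]);cv2.imwrite('raw_s2.png',b[:,:,::-1])
p=proj(model('side'),s['ee_pos']);print(p)
x,y=map(int,p)
o=np.zeros((600,800,3),np.uint8);o[:400,:640]=cv2.resize(a[60:310,120:520],(640,400))
c=b[max(0,y-60):y+20,x-60:x+60]; c=cv2.resize(c,(300,200),interpolation=cv2.INTER_CUBIC);o[400:600,:300]=c
cv2.imwrite('pics/c2.png',o[:,:,::-1])
E
```

```text
3.0667 [ 0.5017 -0.2239  0.1442] 0.059030736401101305 [ 0.278   0.7793 -0.7774]
[[ 0.3537  0.0053  0.9353]
 [-0.9354 -0.0022  0.3537]
 [ 0.004  -1.      0.0042]]
[374.7044 134.8082]
```

View pics/c2.png

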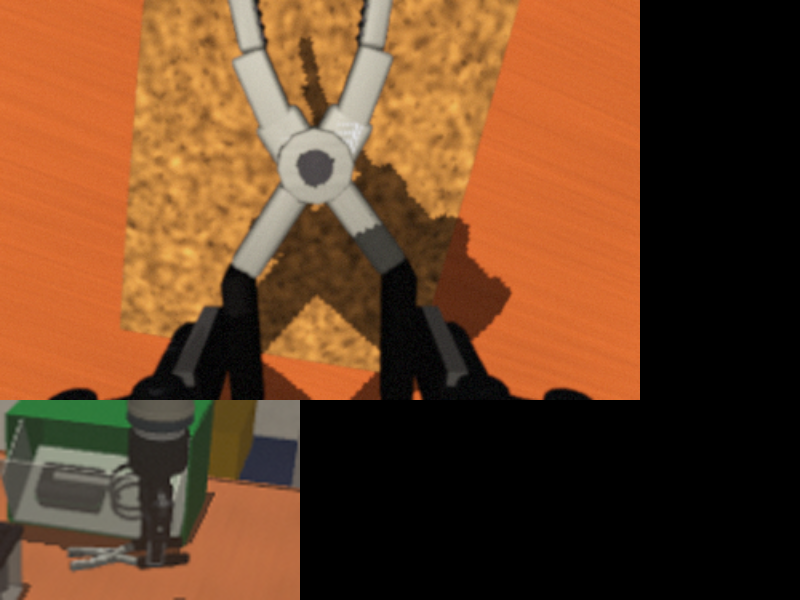

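The pliers are held level and open. The pin is at crop (315,168) in the wrist view and (112,553) in the side crop.

```bash
cat > tip.py <<'E'
from h import *
E
python3 - <<'E'
from h import *
np.set_printoptions(precision=4,suppress=True)
w=model('wrist');s=model('side');e=state()['ee_pos'];Rm=Rt().as_matrix()
P=tri([(w,120+315/1.6,60+168/1.6),(s,374-60+112/2.5,74+153/2.5)])
print('pin',P,'tool',Rm.T@(P-e))
for dz in(.0,.01,.02,.03):
    print(dz,Rm.T@(at_z(w,120+315/1.6,60+168/1.6,e[2]+dz)-e))
# sleeve edge separation etc: sleeve front ends (240,268),(397,268)
for dz in(.0,.01,.02,.03):
    a=at_z(w,120+240/1.6,60+268/1.6,e[2]+dz);b=at_z(w,120+397/1.6,60+265/1.6,e[2]+dz);print(Rm.T@(a-e),Rm.T@(b-e))
im=cv2.imread('raw_w2.png'); cv2.imwrite('pics/w2jaw.png',cv2.resize(im[0:200,220:420],(600,600),interpolation=cv2.INTER_CUBIC))
E
```

```text
pin [ 0.5498 -0.2022  0.146 ] tool [-0.0017 -0.0049  0.0543]
0.0 [-0.0018 -0.      0.0527]
0.01 [-0.0016 -0.01    0.055 ]
0.02 [-0.0015 -0.02    0.0572]
0.03 [-0.0014 -0.03    0.0594]
[-0.0259  0.      0.0201] [ 0.0244 -0.      0.0211]
[-0.0242 -0.01    0.0246] [ 0.0227 -0.01    0.0256]
[-0.0224 -0.02    0.0291] [ 0.021 -0.02   0.03 ]
[-0.0206 -0.03    0.0336] [ 0.0193 -0.03    0.0344]
```

>>> arm_command(
  increments="0.38 -0.03 0 0.01 0;0.38 -0.0635 0 0.0216 0;0.38 -0.0635 0 0.0216 0;0.38 -0.0635 0 0.0216 0;0.38 -0.0635 0 0.0216 0;0.38 -0.0635 0 0.0216 0;0.38 -0.0635 0 0.0216 0;0.38 -0.0635 0 0.0216 0",
)

```text
time: 3.83
ee_pos: [0.4899, 0.0286, 0.1397]
orientation: [-0.581, 0.582, -0.403, 0.401]
wrist_force: [0.0, -0.1, -0.8]
finger_gap: 0.059
```

>>> arm_command(
  increments="0.38 -0.0635 0 0.0216 0;0.38 -0.0635 0 0.0216 0;0.38 -0.0635 0 0.0216 0;0.38 -0.0635 0 0.0216 0;0.38 -0.0335 0.03 0.0116 -0.55;0.38 0 0.03 0 0;0.38 0 0.014 0 0;0.38 0 0 0 0",
)

```text
time: 4.5
ee_pos: [0.4841, 0.1782, 0.1015]
orientation: [-0.592, 0.595, -0.386, 0.384]
wrist_force: [-0.6, -1.2, -1.3]
finger_gap: 0.0595
```

```bash
python3 - <<'E'
from h import *
np.set_printoptions(precision=4,suppress=True)
s=state();print(s['time'],s['ee_pos'],s['finger_gap'],s['wrist_force']);print(Rt().as_matrix())
print({k:np.round(v,4) for k,v in model('wrist').items()})
a=optics.camera('wrist');b=optics.camera('side');
cv2.imwrite('raw_w3.png',a[:,:,::-1]);cv2.imwrite('raw_s3.png',b[:,:,::-1])
cv2.imwrite('pics/w3.png',cv2.resize(a[:300,120:520],(800,600),interpolation=cv2.INTER_CUBIC)[:,:,::-1])
p=proj(model('side'),[.6,.23,.112]);x,y=map(int,p);print(x,y)
cv2.imwrite('pics/s3.png',cv2.resize(b[y-50:y+40,x-60:x+60],(800,600),interpolation=cv2.INTER_CUBIC)[:,:,::-1])
E
```

```text
4.5 [0.4841 0.1782 0.1015] 0.05946712319314756 [-0.6339 -1.1655 -1.3188]
[[ 0.4074 -0.0054  0.9133]
 [-0.9133 -0.0021  0.4074]
 [-0.0003 -1.     -0.0058]]
{'fx': np.float64(306.3105), 'fy': np.float64(306.3105), 'cx': np.float64(319.8445), 'cy': np.float64(199.1854), 'k1': np.float64(-0.0605), 'rvec': array([-2.3888,  1.5501,  0.2647]), 'tvec': array([-0.034 ,  0.4858,  0.4295])}
296 220
```

View pics/w3.png

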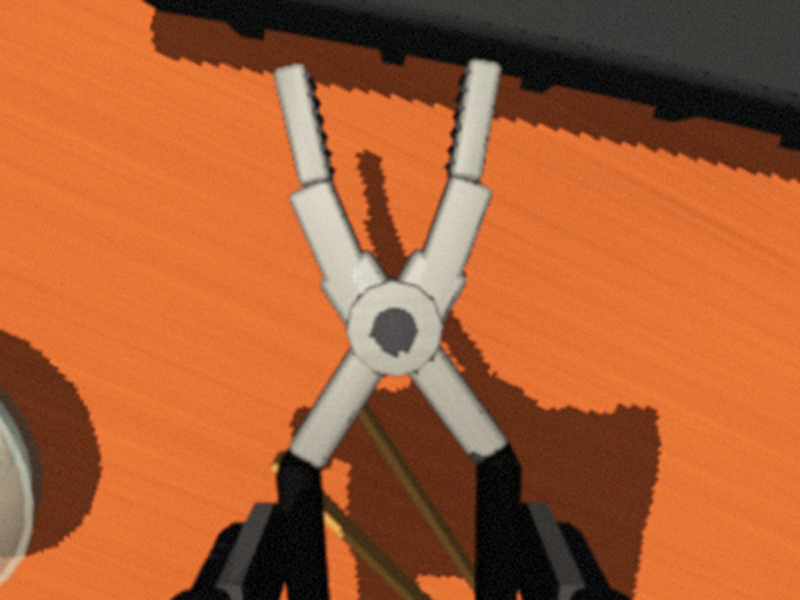

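View pics/s3.png

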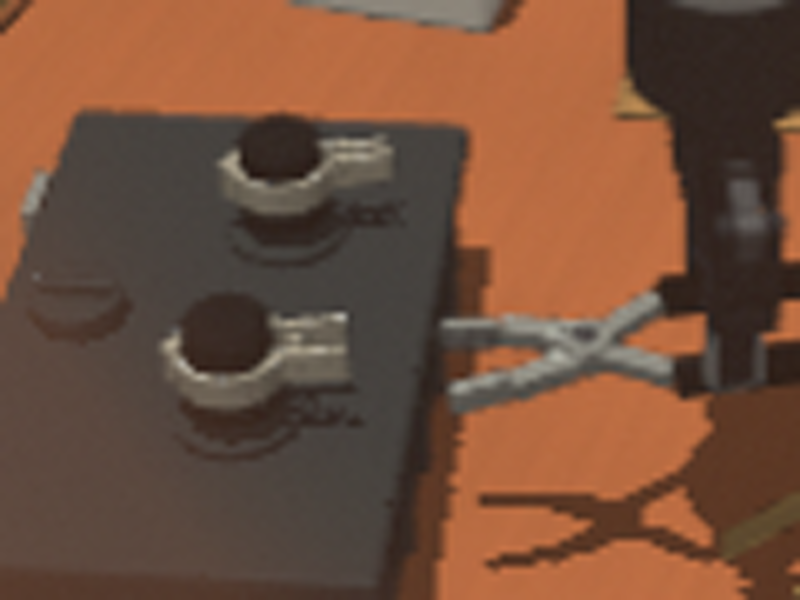

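The side view shows the near ear's free-end top corner at (348,345) and the far ear's at (347,313). The jaw tips are at (455,388) and (445,325), with the pliers level. In the wrist view the pin is at (395,330) and the tips are at (291,68) and (485,62).

```bash
python3 - <<'E'
from h import *
np.set_printoptions(precision=4,suppress=True)
w=model('wrist');s=model('side');t=model('top');e=state()['ee_pos'];Rm=Rt().as_matrix()
S=lambda x,y:(s,236+x/6.6667,170+y/6.6667); W=lambda x,y:(w,120+x/2,y/2); O=lambda x,y:(t,245+x/5,148+y/5)
hd=lambda d:np.degrees(np.arctan2(d[1],d[0]))
pin=tri([W(395,330),S(585,330)]);L=tri([W(291,68),S(453,388)]);Rr=tri([W(485,62),S(445,322)])
print('pin top',pin,Rm.T@(pin-e),'L',L,'R',Rr,'tiplen',np.linalg.norm((L+Rr)/2-pin))
for z in(.107,.112):
    p=at_z(*W(395,330),z);m=(at_z(*W(291,68),z)+at_z(*W(485,62),z))/2;print(z,'pin',p,'len',np.linalg.norm(m-p),'head',hd(m-p),'tool',hd(Rm[:,2]),'toolpin',Rm.T@(p-e))
l=tri([O(83,178),S(348,345)]);r=tri([O(126,170),S(347,313)]);print('ears',l,r)
for z in (.112,.119): print('side only z',z,at_z(*S(348,345),z),at_z(*S(347,313),z))
cap=at_z(*O(70,100),.134);print(cap,hd(cap-(l+r)/2), 'side cap top centre',at_z(*S(226,318),.134))
E
```

```text
pin top [0.5352 0.2016 0.11  ] [-0.0014 -0.0066  0.0547] L [0.5759 0.2438 0.104 ] R [0.5936 0.2067 0.1032] tiplen 0.055192756362547876
0.107 pin [0.5342 0.2011 0.107 ] len 0.05625684773676047 head 25.347647117390135 tool 23.96661475697189 toolpin [-0.0013 -0.0036  0.0536]
0.112 pin [0.5352 0.2016 0.112 ] len 0.05424994591493151 head 25.347647117390174 tool 23.96661475697189 toolpin [-0.0013 -0.0086  0.0547]
ears [0.6161 0.2493 0.1195] [0.6235 0.2263 0.1151]
side only z 0.112 [0.6192 0.2411 0.112 ] [0.6271 0.2232 0.112 ]
side only z 0.119 [0.6156 0.2486 0.119 ] [0.6234 0.2309 0.119 ]
[0.6592 0.255  0.134 ] 23.664132077034484 side cap top centre [0.6583 0.2645 0.134 ]
```

>>> arm_command(
  increments="0.38 0.003 -0.01 0 0;0.38 0 -0.01 0 0;0.38 0 0 0.02 0;0.38 0 0 0.02 0;0.38 0 0 0.02 0;0.38 0 0 0 0;0.38 0 0 0 0",
)

```text
time: 5.18
ee_pos: [0.5152, 0.1901, 0.1142]
orientation: [0.593, -0.593, 0.385, -0.385]
wrist_force: [-0.6, -0.6, -1.4]
finger_gap: 0.0592
```

```bash
python3 - <<'E'
from h import *
np.set_printoptions(precision=4,suppress=True)
s=state();print(s['time'],s['ee_pos'],s['finger_gap'],s['wrist_force']);print(Rt().as_matrix())
a=optics.camera('wrist');b=optics.camera('side');
cv2.imwrite('raw_w4.png',a[:,:,::-1]);cv2.imwrite('raw_s4.png',b[:,:,::-1])
o=np.zeros((600,800,3),np.uint8)
o[:,:400]=cv2.resize(a[:200,250:383],(400,600),interpolation=cv2.INTER_CUBIC)
o[:400,400:]=cv2.resize(b[195:245,255:305],(400,400),interpolation=cv2.INTER_CUBIC)
cv2.imwrite('pics/c4.png',o[:,:,::-1])
E
```

```text
5.1833 [0.5152 0.1901 0.1142] 0.05915038519481488 [-0.5917 -0.595  -1.3892]
[[ 0.4072  0.0002  0.9133]
 [-0.9133  0.0001  0.4072]
 [ 0.     -1.      0.0002]]
```

View pics/c4.png

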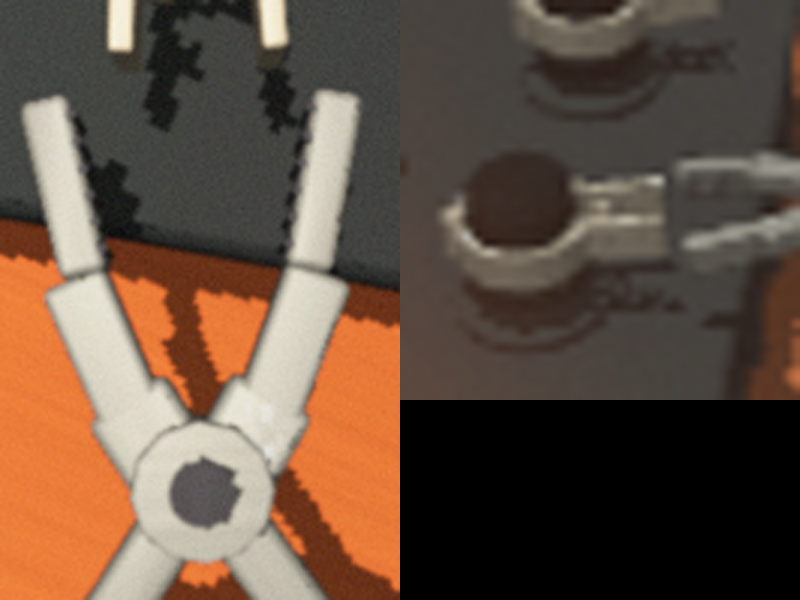

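The wrist crop shows the ear ends at x 108–133 and 262–288, y≈48. The jaw tips straddle them, mid x≈191, y≈97, so the ears sit about 1 mm to the right. The side crop has the near ear end at (663,220–262) and the near jaw tip at (685,240–268). Now the relative heights.

```bash
python3 - <<'E'
from h import *
np.set_printoptions(precision=4,suppress=True)
w=model('wrist');s=model('side');e=state()['ee_pos'];Rm=Rt().as_matrix()
S=lambda x,y:(s,255+(x-400)/8,195+y/8); W=lambda x,y:(w,250+x/3.0075,y/3)
for n,a,b in [('earL',(108,48),(663,221)),('earR',(275,48),(663,178)),('jawL',(45,100),(685,241)),('jawR',(338,94),(680,163)),]:
    p=tri([W(*a),S(*b)]);print(n,p,Rm.T@(p-e))
for n,a in [('earL',(108,48)),('earR',(288,48))]: print(n,Rm.T@(at_z(*W(*a),.119)-e))
for z in(.112,.118,.124):
  print(z,[Rm.T@(at_z(*W(*a),z)-e) for a in [(45,100),(338,94),(203,490)]])
# level line check: side pixel of points with pin top z
for z in (.112,.118,.124):
  p=at_z(*W(203,490),z); 
  for q in ((45,100),(338,94)):
    x=at_z(*W(*q),z);u=proj(s,x);print(z,'pred side crop px',400+(u[0]-255)*8,(u[1]-195)*8)
for q in((108,48),(288,48)):
    u=proj(s,at_z(*W(*q),.119));print('ear pred',400+(u[0]-255)*8,(u[1]-195)*8)
E
```

```text
earL [0.6151 0.2501 0.1172] [-0.014  -0.0034  0.1169]
earR [0.6242 0.2292 0.1163] [ 0.0088 -0.0025  0.1168]
jawL [0.6054 0.2558 0.1161] [-0.0232 -0.0023  0.1104]
jawR [0.6228 0.2187 0.1148] [ 0.0178 -0.001   0.1112]
earL [-0.014  -0.0052  0.1157]
earR [ 0.0102 -0.0052  0.1156]
0.112 [array([-0.0239,  0.0018,  0.1105]), array([0.0181, 0.0018, 0.1112]), array([-0.0014,  0.0018,  0.0532])]
0.118 [array([-0.0229, -0.0042,  0.1094]), array([ 0.0173, -0.0042,  0.1101]), array([-0.0013, -0.0042,  0.0545])]
0.124 [array([-0.0219, -0.0102,  0.1084]), array([ 0.0166, -0.0102,  0.109 ]), array([-0.0013, -0.0102,  0.0558])]
0.112 pred side crop px 687.8764878007023 252.49782534218002
0.112 pred side crop px 681.7390366796462 169.30765710273658
0.118 pred side crop px 689.9631465573548 235.94386388230396
0.118 pred side crop px 684.0010103599247 156.35372589474605
0.124 pred side crop px 692.0621309857743 219.30089946130215
0.124 pred side crop px 686.281010192296 143.30066369579527
ear pred 669.3891609511338 216.70944816991255
ear pred 667.5263376059575 168.76376761898064
```

Heights agree: the jaw tops are about 1.3 mm below the ear tops. I'll go forward 17 mm and right 1 mm.

>>> arm_command(
  increments="0.38 0.002 0 0 0;0.38 0 0 0.012 0;0.38 0 0 0.012 0;0.38 0 0 0.01 0;0.38 0 0 0 0;0.38 0 0 0 0",
)

```text
time: 5.78
ee_pos: [0.5307, 0.1959, 0.1142]
orientation: [0.593, -0.593, 0.385, -0.385]
wrist_force: [0.2, -1.2, -1.4]
finger_gap: 0.0591
```

```bash
python3 - <<'E'
from h import *
np.set_printoptions(precision=4,suppress=True)
s=state();print(s['time'],s['ee_pos'],s['finger_gap'],s['wrist_force'])
a=optics.camera('wrist');b=optics.camera('side');
cv2.imwrite('raw_w5.png',a[:,:,::-1]);cv2.imwrite('raw_s5.png',b[:,:,::-1])
o=np.zeros((600,800,3),np.uint8)
o[:,:400]=cv2.resize(a[:200,250:383],(400,600),interpolation=cv2.INTER_CUBIC)
o[:400,400:]=cv2.resize(b[195:245,255:305],(400,400),interpolation=cv2.INTER_CUBIC)
cv2.imwrite('pics/c5.png',o[:,:,::-1])
E
```

```text
5.7833 [0.5307 0.1959 0.1142] 0.05911954264227238 [ 0.1605 -1.2343 -1.4456]
```

View pics/c5.png

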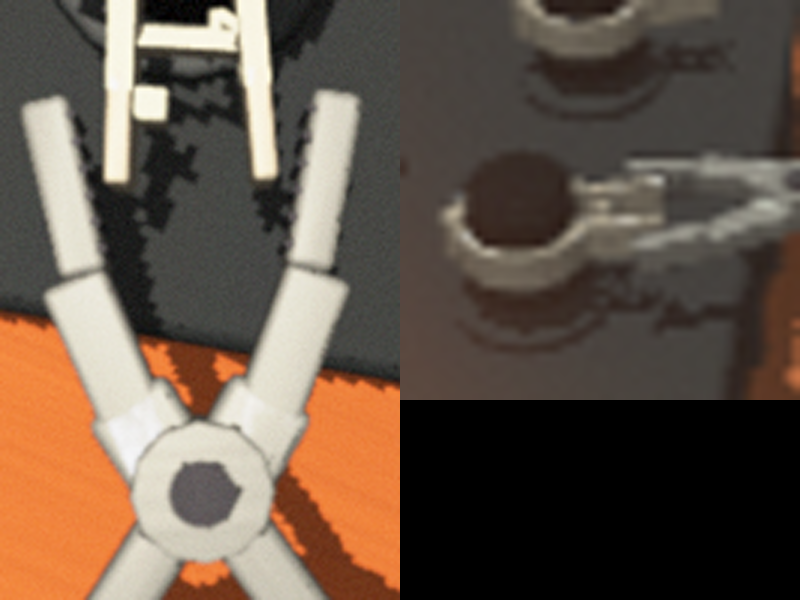

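The jaws enclose the ears centrally, overlapping by about 11 mm and staying clear of the tongue. Now the squeeze, rising a little to offset the pads' forward swing.

>>> arm_command(
  increments="0.25 0 -0.001 0 0;0.15 0 -0.001 0 0;0.05 0 -0.001 0 0;-0.05 0 -0.002 0 0;-0.15 0 -0.001 0 0;-0.15 0 0 0 0;-0.15 0 0 0 0;-0.15 0 0 0 0",
)

```text
time: 6.55
ee_pos: [0.5296, 0.1954, 0.117]
orientation: [-0.593, 0.594, -0.385, 0.385]
wrist_force: [-3.7, -2.3, -0.6]
finger_gap: 0.0369
```

```bash
python3 - <<'E'
from h import *
np.set_printoptions(precision=4,suppress=True)
s=state();print(s['time'],s['ee_pos'],s['finger_gap'],s['wrist_force'])
a=optics.camera('wrist');b=optics.camera('side');
cv2.imwrite('raw_w6.png',a[:,:,::-1]);cv2.imwrite('raw_s6.png',b[:,:,::-1])
o=np.zeros((600,800,3),np.uint8)
o[:,:400]=cv2.resize(a[:200,250:383],(400,600),interpolation=cv2.INTER_CUBIC)
o[:400,400:]=cv2.resize(b[195:245,255:305],(400,400),interpolation=cv2.INTER_CUBIC)
cv2.imwrite('pics/c6.png',o[:,:,::-1])
E
```

```text
6.55 [0.5296 0.1954 0.117 ] 0.0369298965991714 [-3.7364 -2.2968 -0.5545]
```

View pics/c6.png

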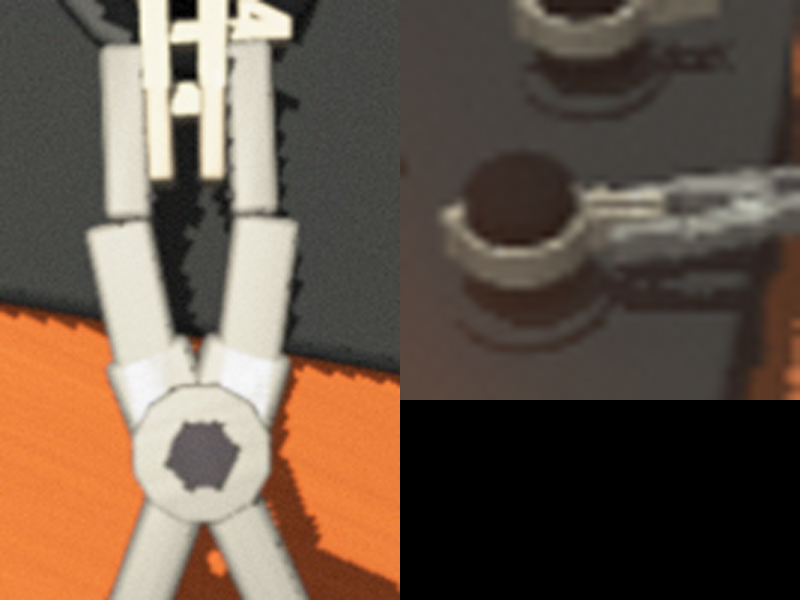

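The jaws are shut on the ears, whose outer faces are about 82 px or 11 mm apart, and the barb pokes through the right ear, so the clip has snapped. I'll release and draw straight back.

>>> arm_command(
  increments="-0.05 0 0.001 -0.002 0;0.1 0 0.001 -0.002 0;0.25 0 0.002 0 0;0.38 0 0.001 0 0;0.38 0 0 0 0;0.38 0 0 0 0",
)

```text
time: 7.15
ee_pos: [0.5288, 0.1951, 0.1148]
orientation: [0.593, -0.593, 0.385, -0.385]
wrist_force: [0.7, -0.0, -1.3]
finger_gap: 0.0592
```

>>> arm_command(
  increments="0.38 0 0 -0.015 0;0.38 0 0 -0.03 0;0.38 0 0 -0.04 0;0.38 0 0 -0.04 0;0.38 0 0 -0.02 0;0.38 0 0 0 0;0.38 0 0 0 0;0.38 0 0 0 0",
)

```text
time: 7.82
ee_pos: [0.4637, 0.166, 0.1152]
orientation: [0.594, -0.593, 0.385, -0.385]
wrist_force: [0.7, 0.3, -0.8]
finger_gap: 0.0588
```

```bash
python3 - <<'E'
from h import *
np.set_printoptions(precision=4,suppress=True)
s=state();print(s['time'],s['ee_pos'],s['finger_gap'],s['wrist_force'])
a=optics.camera('wrist');b=optics.camera('side');t=optics.camera('top')
cv2.imwrite('raw_w7.png',a[:,:,::-1]);cv2.imwrite('raw_s7.png',b[:,:,::-1])
o=np.zeros((600,800,3),np.uint8)
o[:,:400]=cv2.resize(a[:300,220:420],(400,600),interpolation=cv2.INTER_CUBIC)
o[:300,400:]=cv2.resize(b[190:250,255:335],(400,300),interpolation=cv2.INTER_CUBIC)
o[320:570,400:]=cv2.resize(t[148:198,245:325],(400,250),interpolation=cv2.INTER_CUBIC)
cv2.imwrite('pics/c7.png',o[:,:,::-1])
E
```

```text
7.8167 [0.4637 0.166  0.1152] 0.058762334298928055 [ 0.7252  0.2503 -0.8495]
```

View pics/c7.png

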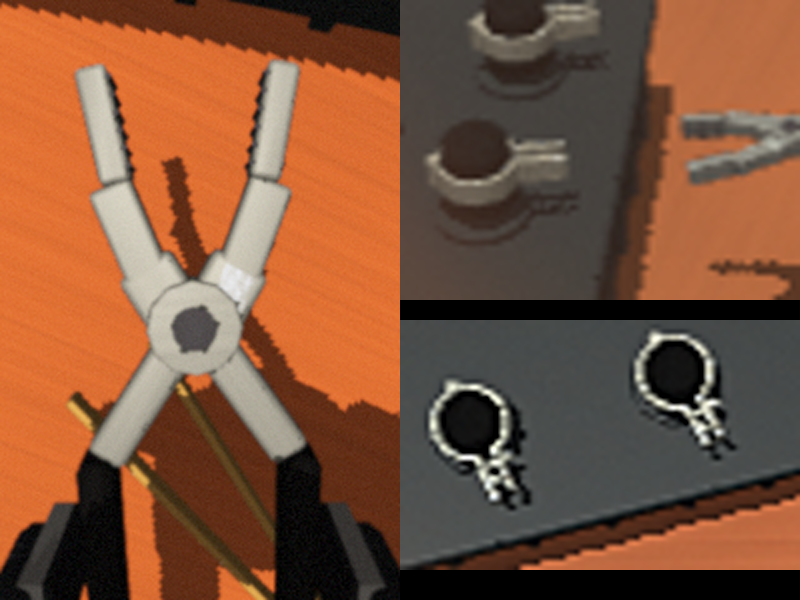

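The clip stays shut after the pliers withdraw: its ears are together in both the side and top views, and the pliers are open and clear. Now I'll carry them back to where they lay.

>>> arm_command(
  increments="0.38 0 -0.03 0 0;0.38 0.03 -0.03 -0.01 0;0.38 0.0618 0 -0.0208 0;0.38 0.0618 0 -0.0208 0;0.38 0.0618 0 -0.0208 0;0.38 0.0618 0 -0.0208 0;0.38 0.0618 0 -0.0208 0;0.38 0.0618 0 -0.0208 0",
)

```text
time: 8.63
ee_pos: [0.4829, -0.0466, 0.1449]
orientation: [0.593, -0.593, 0.385, -0.385]
wrist_force: [-0.0, 0.5, -0.5]
finger_gap: 0.0593
```

>>> arm_command(
  increments="0.38 0.0618 0 -0.0208 0;0.38 0.0618 0 -0.0208 0;0.38 0.0618 0 -0.0208 0;0.38 0.0618 0 -0.0208 0;0.38 0.0618 0 -0.0208 0;0.38 0.0318 0 -0.0108 0.55;0.38 0 0 0 0;0.38 0 0 0 0",
)

```text
time: 9.3
ee_pos: [0.4995, -0.2249, 0.1445]
orientation: [0.582, -0.581, 0.402, -0.402]
wrist_force: [-1.5, 0.9, -0.8]
finger_gap: 0.059
```

>>> arm_command(
  increments="0.38 0 0.07 0 0;0.38 0 0.07 0 0;0.38 0 0.07 0 0;0.38 0 0.045 0 0;0.38 0 0.007 0 0;0.38 0 0 0 0;0.38 0 0 0 0",
)

```text
time: 9.88
ee_pos: [0.5001, -0.2237, 0.0147]
orientation: [0.582, -0.582, 0.401, -0.402]
wrist_force: [0.1, -0.0, -1.3]
finger_gap: 0.0591
```

>>> arm_command(
  increments="0.38 0 0.005 0 0;0.38 0 0 0 0;0.38 0 0 0 0",
)

```text
time: 10.13
ee_pos: [0.5001, -0.2243, 0.0125]
orientation: [0.582, -0.582, 0.401, -0.403]
wrist_force: [0.2, -0.3, -0.7]
finger_gap: 0.0588
```

>>> arm_command(
  increments="0.38 0 0.004 0 0;0.38 0 0 0 0;0.38 0 0 0 0",
)

```text
time: 10.38
ee_pos: [0.4995, -0.2242, 0.0096]
orientation: [0.582, -0.582, 0.402, -0.402]
wrist_force: [0.2, 0.3, -1.6]
finger_gap: 0.0587
```

>>> arm_command(
  increments="0.38 0 0.003 0 0;0.38 0 0 0 0;0.38 0 0 0 0;0.38 0 0 0 0",
)

```text
time: 10.72
ee_pos: [0.4993, -0.2241, 0.008]
orientation: [-0.582, 0.582, -0.402, 0.402]
wrist_force: [-2.2, 0.4, 5.8]
finger_gap: 0.059
```

Contact. I'll open slowly, then rise straight up.

>>> arm_command(
  increments="0.46 0 0 0 0;0.55 0 0 0 0;0.7 0 0 0 0;1 0 0 0 0;1 0 0 0 0;1 0 0 0 0;1 0 0 0 0",
)

```text
time: 11.3
ee_pos: [0.4993, -0.224, 0.0077]
orientation: [-0.582, 0.582, -0.402, 0.402]
wrist_force: [-0.7, -0.2, -0.6]
finger_gap: 0.0854
```

>>> arm_command(
  increments="1 0 -0.02 0 0;1 0 -0.05 0 0;1 0 -0.07 0 0;1 0 -0.07 0 0;1 0 -0.07 0 0;1 0 -0.05 0 0;1 0 0 0 0;1 0 0 0 0",
)

```text
time: 11.97
ee_pos: [0.5002, -0.2244, 0.175]
orientation: [0.582, -0.582, 0.401, -0.403]
wrist_force: [0.3, -0.2, 0.8]
finger_gap: 0.085
```

```bash
python3 - <<'E'
from h import *
np.set_printoptions(precision=4,suppress=True)
s=state();print(s['time'],s['ee_pos'],s['finger_gap'],s['wrist_force'])
a=optics.camera('wrist');b=optics.camera('side');t=optics.camera('top')
cv2.imwrite('raw_w8.png',a[:,:,::-1])
o=np.zeros((600,800,3),np.uint8)
o[:350,:480]=cv2.resize(a[0:280,128:512],(480,350),interpolation=cv2.INTER_CUBIC)
o[350:600,:400]=cv2.resize(b[140:200,320:416],(400,250),interpolation=cv2.INTER_CUBIC)
o[:250,490:800]=cv2.resize(b[190:240,255:317],(310,250),interpolation=cv2.INTER_CUBIC)
o[350:600,410:800]=cv2.resize(t[120:310,120:480],(390,250),interpolation=cv2.INTER_AREA)
cv2.imwrite('pics/c8.png',o[:,:,::-1])
E
```

```text
11.9667 [ 0.5002 -0.2244  0.175 ] 0.0849947619986212 [ 0.3415 -0.1902  0.8332]
```

View pics/c8.png

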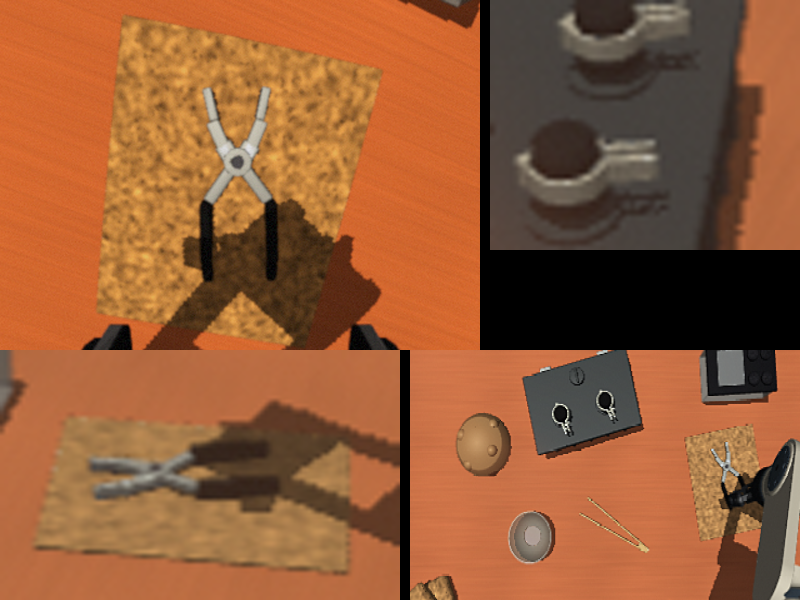

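The pliers lie flat and open well inside the mat, with the pin at (237,162) in the wrist crop. The clip is still shut, the other things are in place, and the gripper is clear. Handing in.

```bash
python3 -c "
from plant import workorder
print(workorder.sign_off())"
```

```text
the job is handed in; nothing more can be done
None
```

The open clip is now shut, the pliers are back on the mat, and I handed the job in at about 12 s on the robot's clock. No verdict came back.

- **Squeeze:** I carried the pliers with the jaws open and set them centrally over the ears with about 11 mm of overlap. I then closed them until the ears' outer faces measured about 11 mm apart in the wrist picture.
- **Final check:** The side and top pictures show the clip holding shut by itself after the jaws were drawn clear. The pliers lie flat and sprung open well inside the mat, close to where they started. The gripper is clear above them, and the bowl, hide, keeper and tong look to be where they were.
- **Deviations:**
  - The pliers slid about 5 mm forward during the squeeze, bringing the jaw tips close to the barb. The wrist force was about 4 N, and nothing caught on release.
  - My estimates of jaw height differed by a few millimetres between methods. I settled that by comparing jaws and ears directly in the same views.
- **Not measured:** I judged the released ear gap and the pliers' final joint angle from the pictures only.

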